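# Push the tube rack home into its locating corner

## Robot

A 6-joint arm with a two-finger parallel gripper is mounted at the origin on a cart in front of the work surface, level with it; the furniture and walls round the work are solid. World frame = base frame: x ahead of the robot, y to its left, z up, the work surface at z = 0. Lengths are in m, angles in rad, forces in N, time in s.
With the tool pointing down it reaches from about 0.275 to 0.875 m from the base axis. Payload 12.5 kg.
Tool frame: the origin (TCP) lies on the centre line of the jaws, within the pads' length; the fingertips stand r.finger_overhang ahead of it and the grasp point (between the pads) lies 3 mm ahead of it (r.finger_overhang is the distance from the TCP to the fingertips, in m); z points along the fingers, y is the direction in which the jaws open and shut (so a half turn about z gives the same grasp; the last joint's range is limited). The gripper opens to 85 mm and grips with 20 to 120 N. Pads are 22 mm wide; open, the fingers measure 114 mm over their backs; the gripper's body (76 mm by 85 mm) begins 54 mm behind the grasp point. The pads swing forward as they close: fully open they stand 13 mm farther back than shut.
Start: joints at [1.022, 0.351, 1.652, -0, 1.139, -0.085], TCP at [0.246, 0.492, 0.253] pointing down, gripper open.
Joint ranges: [-2.75, 2.75], [-0.79, 2.1], [0.01, 2.65], [-1.57, 4.71], [0.07, 3.14], [-2.87, 2.87]. Speed limits (rad/s): [2.22, 2.22, 2.79, 3.14, 3.14, 3.14].

## Interface

Orientations are given as a unit quaternion [x, y, z, w].
In Python, from cell import r, optics gives the robot as it stands. The module is installed in compiled form; this text tells all that it offers. Calls block until the motion is done:
- r.move_to(position, orientation): joint-space move of the TCP to a pose.
- r.move_linear(position, rot=None, vel=0.15): straight line of the TCP; rot=None keeps the orientation; vel is the mean speed in m/s.
- r.set_joints(angles): joint-space move.
- r.set_gripper(opening, squeeze=None): opening from 0.0 (shut) to 1.0 (fully open); squeeze is the grip in N (None keeps the last); returns when the fingers have stopped.
- r.sleep(seconds).
- r.inverse_kinematics(position, orientation): joint angles nearest the present ones, or None.
- optics.get_image(name): name is "side" or "top"; returns a dict with "pixels" (480x640x3 uint8, red, green, blue), "depth" (480x640 float32, m along the optical axis (not along the pixel's ray), 0 where there is no reading), "fx", "fy", "cx", "cy" (pixels), "camera_from_world" (4x4, takes a point from world to camera coordinates). Camera axes: x right, y down, z forward; pixel columns grow to the right and rows downward; lengths in m; the calibration is good to about 2 mm. A picture is of the moment at which its call begins.
A pose or a line that the arm cannot do raises r.PlanningError and nothing moves.
- r.hand_in(): hands the job in, once; it reports no verdict.
Readings, each from a call of its own:
- r.current_t(): time.
- r.current_q(): joint angles.
- r.current_qvel(): joint speeds.
- r.current_effort(): joint torques, N m.
- r.current_tool_pos(): TCP position.
- r.current_ee_rot(): TCP orientation.
- r.current_contact_force(): force on the tool from outside, world axes, zero at the start.
- r.current_torque(): the same for the moment, N m.
- r.current_opening(): opening from 0.0 (shut) to 1.0 (fully open).
Only numpy, scipy, OpenCV 4.12 (cv2) and the standard library are available. Lean on these libraries where they do the work, as an engineer would, in place of code of your own. Each camera call takes 0.05 s, during which the arm holds its last target. There are 200 camera calls.

## Task

Push the empty test tube rack along the bench with the fingertips until it sits fully home in the L-shaped metal corner stop: one long side flush against the long fence and one end flush against the short end stop. Only push it: do not lift it or tip it, and leave the other things on the bench where they stand.

Things in the scene. Friction and masses are not known exactly. Their poses are not given: they have to be found in the camera images.
- corner_stop: Fixed corner stop of aluminium angle, two walls 8 mm thick, 40 mm high. Origin: inner corner at bench height; +x away from the robot, +y to its left, yaw within 0.12 rad. Long fence: inner face x = 0, from the corner 200 mm towards -y. Short end stop: inner face y = 0, from the corner 60 mm towards -x. The rack goes on the negative x, negative y side. Outside, a 5 mm thick foot reaches 26 mm from the inner faces.
- rack_home (a point): Unmarked point on the bench where the centre of the rack's underside lies when it is fully home: 30 mm from the long fence's face and 88 mm from the end stop's face. Its axes are those of the corner stop; the long sides of a seated rack lie along its y.
- tube_rack: Loose, empty, pale tube rack, 60 (x) x 176 (y) x 66 mm high, 0.1 to 0.2 kg, symmetrical: either side may face the fence. Origin: centre of underside. Ends: closed plates. Long sides: rails 22-26 and 56-60 mm high; push with the tips under 20 mm high, or it may tip. Starts on the robot's side of the fence, centre 85-115 mm from fence, 125-190 mm from end stop, up to 0.35 rad off square.
- weighing_bottle: Bystander: small glass bottle with a stopper lid, diameter 35, height 65 mm, left of the end stop. Origin: centre of its underside.
- beaker: Bystander: glass beaker, diameter 75, height 92 mm, behind the long fence. Origin: centre of its underside.
- stopper: Bystander: small tapered rubber stopper, diameter 29, height 25 mm, in front of and left of the end stop. Origin: centre of its underside.
- petri_dish: Bystander: flat dish, diameter 65, height 15 mm, to the right and nearer the robot. Origin: centre of its underside.
Things that resemble listed ones, but are neither listed nor needed, are in the scene too. What is shaped like the tube_rack but orange is not meant.

How it is judged:
By the outcome, as a careful person would: the job done as asked, in the order asked, and still so for the second after the job is handed in, with the robot touching nothing.
It also fails if it takes over 58 s, if anything falls off the work surface, if the arm or the gripper's body presses on something with over 40 N, if the wrist force passes 120 N, or if a joint passes its speed limit or range.

## Working session

There is one attempt and no reset: what is moved stays moved. The work goes in short steps, each a Python script; the robot and the scene stay as the last script left them, time stands still between calls to the robot, and variables do not carry over. Pictures are saved under pics/ and viewed, about 8 in all and at most 12, crops included, and the job is handed in when it is done.

```bash
mkdir -p pics; cat > h.py <<'E'
import numpy as np, cv2
from cell import r, optics
def cloud(im):
    d=im["depth"]; v,u=np.indices(d.shape)
    c=np.stack([(u-im["cx"])/im["fx"]*d,(v-im["cy"])/im["fy"]*d,d,np.ones_like(d)],-1)
    w=c@np.linalg.inv(im["camera_from_world"]).T
    w=w[...,:3]; w[d==0]=np.nan
    return w
def save(im,n,crop=None,s=1):
    p=im["pixels"][...,::-1]
    if crop: p=p[crop[1]:crop[3],crop[0]:crop[2]]
    cv2.imwrite("pics/"+n,cv2.resize(p,None,fx=s,fy=s,interpolation=cv2.INTER_CUBIC))
E
python3 - <<'E'
from h import *
for n in("top","side"):
    im=optics.get_image(n); save(im,n+"1.png"); np.savez(n+"1.npz",w=cloud(im))
    print(n,im["fx"],np.linalg.inv(im["camera_from_world"]).round(3).tolist())
print(r.finger_overhang,r.current_ee_rot(),r.current_t(),r.current_tool_pos())
E
```

```text
top 461.21745557637564 [[0.016, -0.993, 0.117, 0.477], [-1.0, -0.013, 0.026, 0.02], [-0.025, -0.118, -0.993, 1.045], [0.0, 0.0, 0.0, 1.0]]
side 437.28530708242255 [[-0.996, -0.056, 0.067, 0.559], [-0.087, 0.642, -0.761, 0.691], [-0.001, -0.764, -0.645, 0.591], [0.0, 0.0, 0.0, 1.0]]
0.022 [ 2.29832540e-01  9.73230039e-01 -5.11655787e-04 -1.84010173e-04] 0.1 [0.24585406 0.49167432 0.25281507]
```

View pics/top1.png

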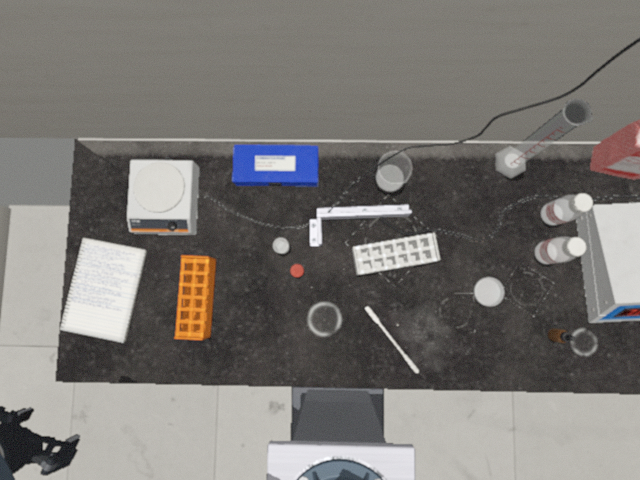

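View pics/side1.png

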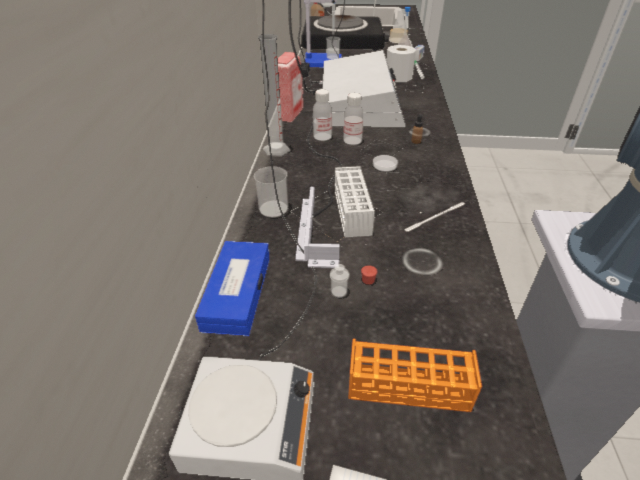

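The top view shows the rack at about (396,253), the fence along (317–411, 211), the end stop at (316, 220–246), the bottle at (281,246) and the red stopper at (297,270). The side view agrees. A rod lies at (367–418, 308–372), on the robot side of the rack. Next I'll fit the rack and the stop in 3D.

```bash
cat >> h.py <<'E'
def rect(p): 
    (c,s,a)=cv2.minAreaRect(p.astype(np.float32)*1000); return np.round(np.array(c)/1000,4),np.round(s,1),round(a,2)
def rackfit(w,box,z0=.05,z1=.075):
    q=w.reshape(-1,3); m=(q[:,0]>box[0])&(q[:,0]<box[1])&(q[:,1]>box[2])&(q[:,1]<box[3])&(q[:,2]>z0)&(q[:,2]<z1)
    return q[m]
E
python3 - <<'E'
from h import *
for n in("top","side"):
    w=np.load(n+"1.npz")["w"]
    pix={"top":[(396,253),(355,250),(355,272),(438,235),(438,260),(330,213),(408,210),(316,240),(281,246),(297,270),(489,291),(368,309),(416,371),(389,180),(325,319)],
         "side":[(351,195),(304,225),(322,250),(340,285),(369,275),(385,163)]}[n]
    for u,v in pix: print(n,u,v,w[v,u].round(3))
    q=rackfit(w,(.3,.65,-.3,.02)); print("rack",len(q),rect(q[:,:2]),np.percentile(q[:,2],[5,50,95]).round(4))
    q=rackfit(w,(.45,.65,-.2,.12),.036,.046); print("wall",len(q))
    np.save(n+"wall.npy",q)
    if n=="top":
        a=q[(q[:,0]>.5)&(q[:,1]<.05)]; print(rect(a[:,:2]))
        b=q[(q[:,1]>.03)]; print(rect(b[:,:2]))
E
```

```text
top 396 253 [ 0.566 -0.112  0.062]
top 355 250 [ 0.575 -0.027  0.024]
top 355 272 [ 0.527 -0.028  0.001]
top 438 235 [ 0.614 -0.216  0.001]
top 438 260 [ 0.552 -0.201  0.063]
top 330 213 [0.655 0.03  0.041]
top 408 210 [ 0.664 -0.142  0.038]
top 316 240 [0.599 0.061 0.004]
top 281 246 [0.578 0.134 0.064]
top 297 270 [0.529 0.101 0.025]
top 489 291 [ 0.489 -0.322  0.016]
top 368 309 [ 0.445 -0.058  0.001]
top 416 371 [ 0.313 -0.163  0.002]
top 389 180 [ 0.741 -0.105 -0.001]
top 325 319 [0.422 0.038 0.001]
rack 1459 (array([ 0.5659, -0.1113]), array([ 59.5, 176.8]), 10.62) [0.057  0.06   0.0646]
wall 139
(array([ 0.5992, -0.0068]), array([143.5,  41.1]), 32.99)
(array([0.6189, 0.0449]), array([62.1, 26.5]), 0.4)
side 351 195 [ 0.568 -0.14   0.025]
side 304 225 [ 0.664 -0.043  0.008]
side 322 250 [0.616 0.059 0.03 ]
side 340 285 [0.576 0.151 0.031]
side 369 275 [0.525 0.116 0.026]
side 385 163 [ 0.486 -0.309  0.014]
rack 1074 (array([ 0.5638, -0.1103]), array([ 60., 180.]), 10.42) [0.0545 0.0595 0.0646]
wall 325
```

```bash
python3 - <<'E'
import cv2
p=cv2.imread("pics/top1.png")[190:290,270:450]; cv2.imwrite("pics/top1c.png",cv2.resize(p,None,fx=4.4,fy=4.4,interpolation=cv2.INTER_CUBIC))
E
```

```text
(no output)
```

View pics/top1c.png

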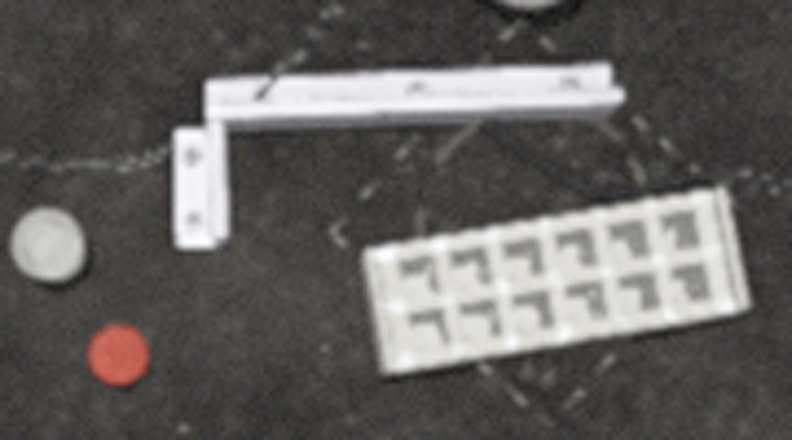

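```bash
python3 - <<'E'
from h import *
im=optics.get_image("top"); T=np.linalg.inv(im["camera_from_world"])
def ray(cu,cv_,z):
    u=270+(cu+.5)/4.4-.5; v=190+(cv_+.5)/4.4-.5
    d=T[:3,:3]@[(u-im["cx"])/im["fx"],(v-im["cy"])/im["fy"],1]; o=T[:3,3]
    return (o+d*(z-o[2])/d[2]).round(4)[:2]
for nm,pts in {"fence bottom":[((235,131),0),((608,119),0)],"fence top":[((230,120),.04),((620,103),.04)],"end top":[((227,130),.04),((228,238),.04)],"end foot L":[((174,130),.005),((175,248),.005)],"fence back top":[((206,95),.04),((612,85),.04)],"fence foot back":[((206,80),.005),((610,64),.005)]}.items():
    print(nm,[ray(*a,z) for a,z in pts])
w=np.concatenate([np.load(n+"1.npz")["w"].reshape(-1,3) for n in("top",)])
q=w[(w[:,2]>.008)&(w[:,2]<.034)&(w[:,1]>-.15)&(w[:,1]<.035)&(w[:,0]>.625)&(w[:,0]<.68)]
print("face",len(q)); f=np.polyfit(q[:,1],q[:,0],1); print(f,np.std(q[:,0]-np.polyval(f,q[:,1])))
for n in("top","side"):
    q=np.load(n+"wall.npy"); q=q[(q[:,1]<.03)&(q[:,0]>.63)&(q[:,1]>-.16)] 
    if len(q)>20: f=np.polyfit(q[:,1],q[:,0],1); print(n,"top ridge",len(q),f,np.percentile(q[:,0]-np.polyval(f,q[:,1]),[2,98]))
    q=np.load(n+"wall.npy"); q=q[(q[:,1]>.03)&(q[:,0]<.64)&(q[:,1]<.08)]; print(n,"end ridge",len(q),np.percentile(q,[5,50,95],axis=0).round(4).tolist())
E
```

```text
fence bottom [array([0.647 , 0.0459]), array([ 0.6556, -0.1478])]
fence top [array([0.646 , 0.0475]), array([ 0.6569, -0.1474])]
end top [array([0.6409, 0.0489]), array([0.5865, 0.0476])]
end foot L [array([0.6463, 0.0775]), array([0.5847, 0.0758])]
fence back top [array([0.6586, 0.0598]), array([ 0.666 , -0.1434])]
fence foot back [array([0.6729, 0.0613]), array([ 0.6836, -0.1482])]
face 255
[0.02330718 0.6565319 ] 0.010499195620635086
top end ridge 91 [[0.5904, 0.0509, 0.0371], [0.6143, 0.0538, 0.0396], [0.637, 0.0581, 0.0424]]
side top ridge 33 [-0.02120477  0.64850803] [-0.00179052  0.00173105]
side end ridge 108 [[0.5876, 0.0509, 0.0365], [0.6107, 0.0565, 0.039], [0.636, 0.0596, 0.0407]]
```

```bash
cat >> h.py <<'E'
C=np.array([.6465,.0495]); YAW=.047
def P(x,y,z):
    c,s=np.cos(YAW),np.sin(YAW); return [C[0]+c*x-s*y, C[1]+s*x+c*y, z]
def down(th):
    p=(th+np.pi/2)/2; return [np.cos(p),np.sin(p),0.,0.]
Q=down(np.pi/2+YAW)
def F(): return np.array(r.current_contact_force())
def S(x,y):
    d=np.array([x,y])-C; c,s=np.cos(YAW),np.sin(YAW); return np.array([c*d[0]+s*d[1],-s*d[0]+c*d[1]]).round(4)
E
python3 - <<'E'
from h import *
r.move_to(P(-.17,-.157,.15),Q)
r.set_gripper(.6)
r.move_linear(P(-.17,-.157,.036),vel=.15)
f0=F(); z=.036
print(r.current_t(),f0.round(2))
while z>.014:
    z-=.003; r.move_linear(P(-.17,-.157,z),vel=.05); f=F()-f0; print(round(z,3),f.round(2))
    if abs(f[2])>2: break
print(r.current_t(),r.current_tool_pos())
im=optics.get_image("side"); save(im,"s2.png",(300,120,460,240),5)
E
```

```text
3.8417 [-0.1   1.13 -0.16]
0.033 [ 0.13 -0.68  0.63]
0.03 [ 0.62 -1.16 -0.11]
0.027 [-0.93 -1.75  0.82]
0.024 [ 0.3  -1.68  0.29]
0.021 [ 0.27 -0.32  1.21]
0.018 [-3.53 -0.42 15.24]
5.3417 [ 0.48441272 -0.11543857  0.01874481]
```

View pics/s2.png

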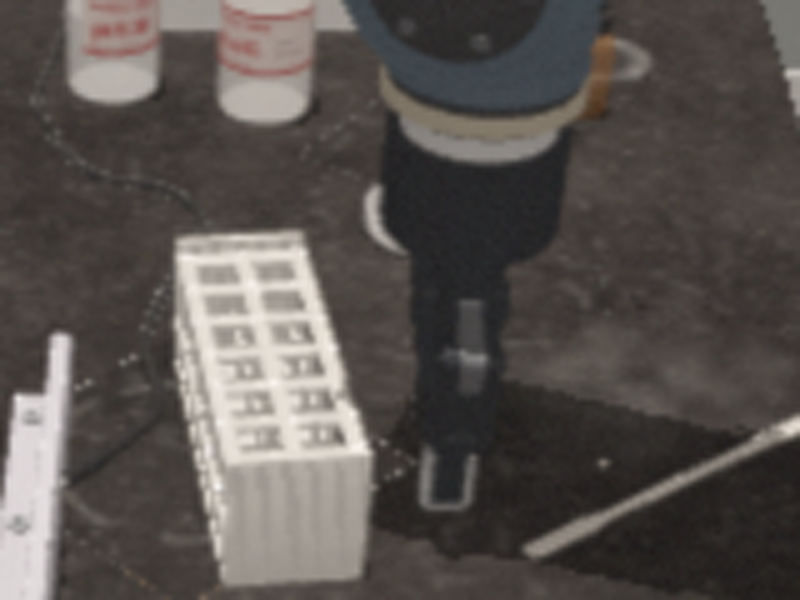

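The fingertips touched the bench at TCP z≈0.019. The crop shows the rack (about (290,400)) ahead of the fingers (440,480) and the rod end at (530,550), clear of them. I'll raise 8 mm and push towards the fence.

```bash
python3 - <<'E'
from h import *
r.move_linear(P(-.17,-.157,.027),vel=.05); r.sleep(.2); f0=F()
for x in (-.14,-.12,-.10,-.09,-.085):
    r.move_linear(P(x,-.157,.027),vel=.06); print(x,(F()-f0).round(1))
im=optics.get_image("top"); save(im,"t3.png",(260,170,480,320),3.6)
w=cloud(im); q=rackfit(w,(.5,.7,-.3,.04)); print(len(q),rect(q[:,:2]),S(*rect(q[:,:2])[0]),r.current_t())
E
```

```text
-0.14 [-1.   0.7  1.1]
-0.12 [-0.9  0.5  0.2]
-0.1 [-0.9  0.7  0.6]
-0.09 [-1.1  0.5  0.8]
-0.085 [-0.2  0.9  0.2]
359 (array([ 0.613 , -0.0817]), array([203.1, 125.3]), 74.47) [-0.0396 -0.1295] 8.1583
```

View pics/t3.png

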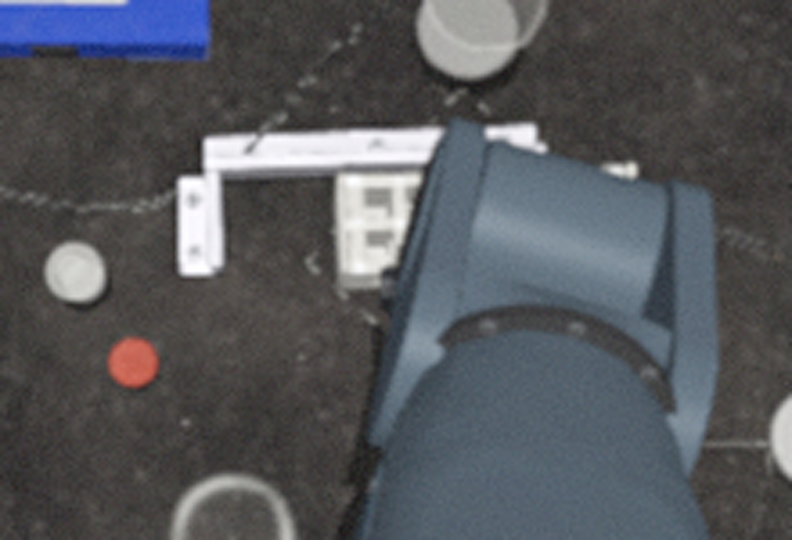

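The rack is square and close to the fence: its left end is at (337,175–288), the fence at (210–540,150). I'll press on in small steps until the force rises.

```bash
python3 - <<'E'
from h import *
f0=F()*0
x=-.085; f0=F()
while x>-.2 and x<-.060:
    x+=.0025; r.move_linear(P(x,-.157,.027),vel=.04); f=F()-f0; print(round(x,4),f.round(1))
    if f[0]<-5: break
print(S(*r.current_tool_pos()[:2]),r.current_t())
r.move_linear(P(-.12,-.157,.027),vel=.15)
r.move_linear(P(-.12,-.157,.13),vel=.25)
r.set_gripper(0.)
r.move_to(P(-.03,-.32,.13),Q)
im=optics.get_image("top"); save(im,"t4.png",(260,170,480,320),3.6)
w=cloud(im); q=rackfit(w,(.5,.72,-.26,.04),.05,.07); print(len(q),rect(q[:,:2]),S(*rect(q[:,:2])[0]),r.current_t())
E
```

```text
-0.0825 [-0.2 -0.1  0.6]
-0.08 [ 1.1 -1.1  0.2]
-0.0775 [ 0.5 -0.7  0.2]
-0.075 [ 0.6 -0.3 -0.7]
-0.0725 [ 0.3 -0.6 -1.3]
-0.07 [-10.3  -4.1   4.8]
[-0.0717 -0.1571] 9.6583
1501 (array([ 0.6562, -0.0995]), array([127.6, 192.9]), 3.13) [ 0.0027 -0.1493] 12.05
```

View pics/t4.png

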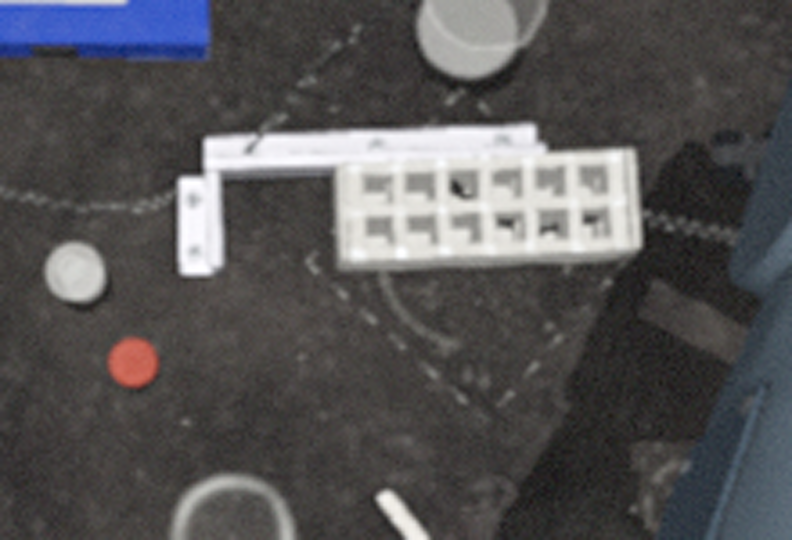

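Flush against the fence, with the rack's top spanning (337–640, 150–268). Next I'll push its right end towards the end stop.

```bash
python3 - <<'E'
from h import *
r.move_linear(P(-.03,-.32,.03),vel=.15); r.sleep(.2); f0=F(); print(f0.round(1))
for y in (-.26,-.23,-.21,-.2025): 
    r.move_linear(P(-.03,y,.03),vel=.06); print(y,(F()-f0).round(1))
    if (F()-f0)[1]<-12: break
else:
    while y<-.178:
        y+=.0025; r.move_linear(P(-.03,y,.03),vel=.04); f=F()-f0; print(round(y,4),f.round(1))
        if f[1]<-6: break
print(S(*r.current_tool_pos()[:2]),r.current_t())
r.move_linear(P(-.03,y-.04,.03),vel=.15)
r.move_linear(P(-.03,y-.04,.13),vel=.25)
r.move_to(P(-.10,-.36,.13),Q)
im=optics.get_image("top"); save(im,"t5.png",(260,170,480,320),3.6)
print(r.current_t())
E
```

```text
[-0.5  1.1  0.1]
-0.26 [ 0.5 -0.8 -0.1]
-0.23 [ 1.1 -0.7  0.2]
-0.21 [  2.3 -12.5  13.8]
[-0.0277 -0.2116] 15.35
16.95
```

View pics/t5.png

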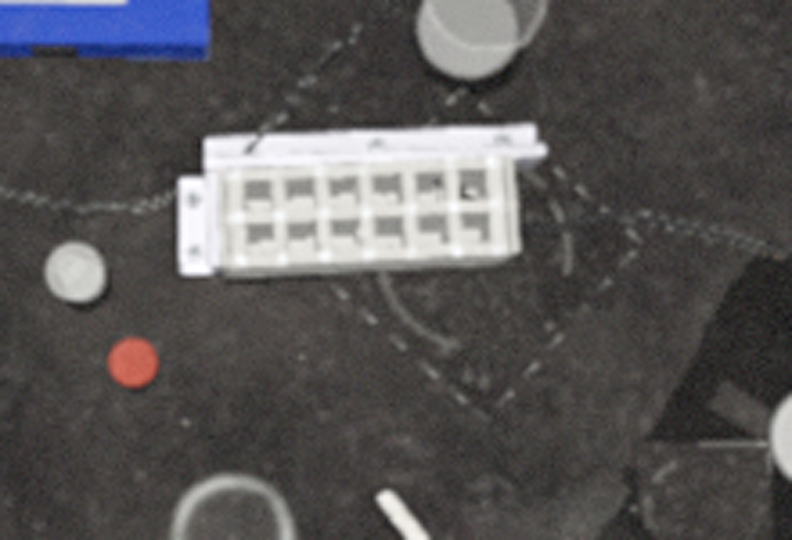

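```bash
python3 - <<'E'
from h import *
a=[]
for n in("top","side"):
    im=optics.get_image(n); w=cloud(im); q=rackfit(w,(.5,.72,-.2,.1),.05,.075); R=rect(q[:,:2]); print(n,len(q),R,S(*R[0]))
    save(im,n+"6.png",(280,150,390,300) if n=="side" else (290,195,430,265),4 if n=="side" else 5.6)
E
```

```text
top 1494 (array([ 0.6528, -0.0383]), array([127.9, 181. ]), 3.69) [ 0.0022 -0.088 ]
side 1350 (array([ 0.6526, -0.0387]), array([129.6, 187.2]), 3.31) [ 0.0019 -0.0884]
```

View pics/side6.png

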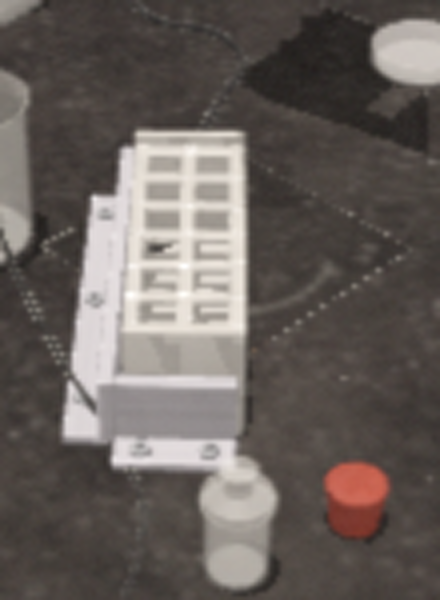

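View pics/top6.png

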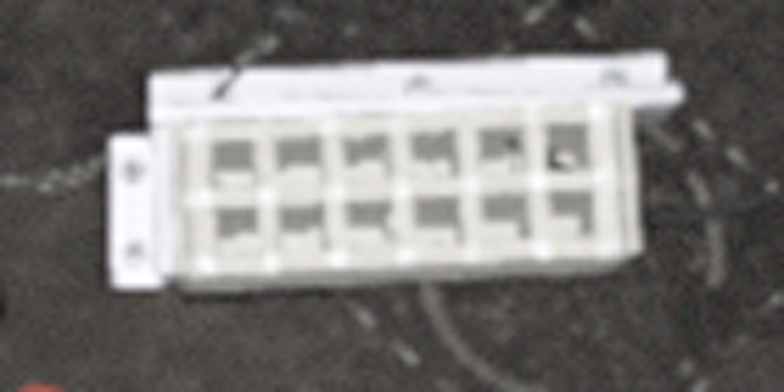

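The pictures look fully home: the side crop shows the end plate behind the end stop (100–245, 380–435), and the bottle and stopper have not moved. My last fit included the beaker. I'll do gentle confirming presses on both faces, then measure again.

```bash
cat >> h.py <<'E'
def report():
    for n in("top","side"):
        w=cloud(optics.get_image(n)); q=rackfit(w,(.56,.675,-.15,.07),.052,.075); R=rect(q[:,:2]); print(n,len(q),R,S(*R[0]),"home",np.round(P(-.03,-.088,0),4),r.current_t())
E
python3 - <<'E'
from h import *
report()
def press(a,b,z,k,lim,d):  # creep from a to b
    a,b=np.array(a),np.array(b); r.move_linear(P(*a,z),vel=.15); r.sleep(.2); f0=F()
    n=int(np.ceil(np.linalg.norm(b-a)/.002)); 
    for i in range(1,n+1):
        p=a+(b-a)*i/n; r.move_linear(P(*p,z),vel=.04); f=(F()-f0)
        if f[k]<-lim: break
    print(S(*r.current_tool_pos()[:2]),f.round(1),r.current_t())
    r.move_linear(P(*a,z),vel=.1)
r.move_to(P(-.10,-.088,.13),Q); r.set_gripper(.6)
press((-.095,-.088),(-.064,-.088),.027,0,7,0)
r.move_linear(P(-.095,-.088,.13),vel=.25)
r.set_gripper(0.); r.move_to(P(-.03,-.25,.13),Q)
press((-.03,-.232),(-.03,-.185),.03,1,7,0)
r.move_linear(P(-.03,-.25,.15),vel=.25)
r.move_to(P(-.15,-.36,.2),Q)
report()
im=optics.get_image("top"); save(im,"t7.png",(240,150,520,350),2.8)
E
```

```text
top 1422 (array([ 0.6188, -0.038 ]), array([ 60. , 176.1]), 3.79) [-0.0318 -0.0861] home [ 0.6207 -0.0398  0.    ] 17.1
side 1209 (array([ 0.6169, -0.0369]), array([ 58.8, 178.1]), 3.41) [-0.0336 -0.0849] home [ 0.6207 -0.0398  0.    ] 17.15
[-0.0736 -0.0877] [-10.3   0.3   5.3] 22.7833
[-0.0291 -0.2124] [ -1.3 -11.4   8.7] 28.7667
top 1421 (array([ 0.6208, -0.0374]), array([ 60.2, 175.9]), 2.92) [-0.0298 -0.0856] home [ 0.6207 -0.0398  0.    ] 30.5333
side 1198 (array([ 0.6192, -0.0368]), array([ 59.1, 179.7]), 3.42) [-0.0313 -0.0849] home [ 0.6207 -0.0398  0.    ] 30.5833
```

View pics/t7.png

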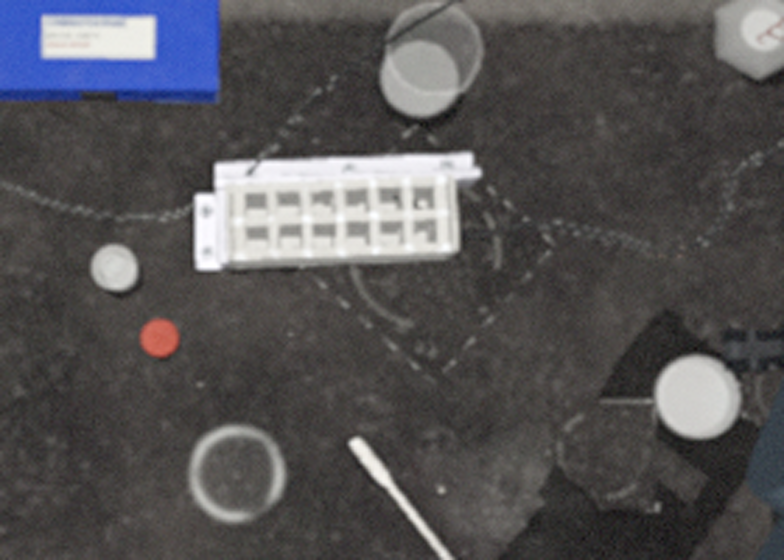

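```bash
python3 - <<'E'
from h import *
r.move_to(P(-.10,-.095,.13),Q); r.set_gripper(.8)
r.move_linear(P(-.092,-.095,.025),vel=.2); r.sleep(.2); f0=F()
r.move_linear(P(-.077,-.095,.025),vel=.05); x=-.077
while x<-.064:
    x+=.0015; r.move_linear(P(x,-.095,.025),vel=.04); f=F()-f0; print(round(x,4),f.round(1))
    if f[0]<-12: break
print(S(*r.current_tool_pos()[:2]),r.current_t())
r.move_linear(P(-.095,-.095,.025),vel=.1); r.move_linear(P(-.095,-.095,.14),vel=.25)
r.move_to(P(-.15,-.36,.2),Q)
report()
im=optics.get_image("top"); save(im,"t8.png",(290,195,430,265),5.6)
E
```

```text
-0.0755 [ 0.1  1.5 -1.6]
-0.074 [-1.4  0.6  0.1]
-0.0725 [-9.2 -0.6  1.9]
-0.071 [-15.   -0.2   4. ]
[-0.0738 -0.0946] 34.6917
top 1427 (array([ 0.6209, -0.0376]), array([ 59.8, 176.2]), 2.75) [-0.0297 -0.0858] home [ 0.6207 -0.0398  0.    ] 36.8167
side 1204 (array([ 0.6192, -0.0353]), array([ 59.5, 179.9]), 3.29) [-0.0313 -0.0834] home [ 0.6207 -0.0398  0.    ] 36.8667
```

View pics/t8.png

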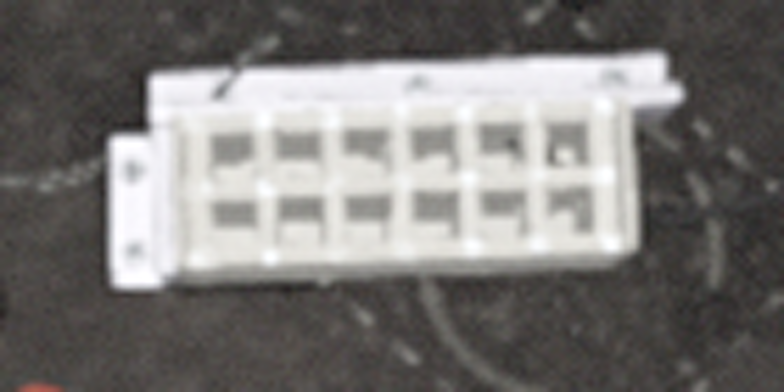

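```bash
python3 -c "
from h import *
print(F().round(1),r.current_t()); r.hand_in()"
```

```text
[ 0.7 -0.1  0.1] 36.9167
the job is handed in; nothing more can be done
```

I pushed the rack home into the corner stop without lifting or tipping it and handed the job in at about 37 s, with the gripper clear of everything.

**What I did:** I pushed the long side square against the fence with the open fingertips, then the right end along to the end stop with the gripper shut. I then repeated a press on the fence side, the end and the fence side again.

**Last checks:**
- **Force:** the final presses met firm resistance, about 15 N at the fence and 11 N at the end. The end press stopped within 1 mm of where the first one did.
- **Position:** in the corner-stop frame, the top camera put the rack centre at (-29.7, -85.8) mm, against (-30, -88) for home. Its yaw was 0.048 rad and the stop's about 0.047.
- **Bystanders:** the bottle, stopper, beaker and petri dish looked unmoved in the last wide picture. I did not measure them.

**What did not fully agree:**
- **Measured position:** the rack centre comes out 2 to 4.6 mm closer to the end stop than home, depending on the camera. That is physically impossible, so I put it down to error in my corner estimate and the cameras.
- **End push height:** it made contact about 21 mm sooner than the fingertip size suggests. A wider part of the shut gripper, higher up, probably touched the end plate, so that push was likely not made by the tips below 20 mm. The rack stayed level.

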